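Fill the favour tins at the chocolate dispenser

ROBOT

A 6-joint arm with a two-finger parallel gripper is mounted at the origin on a cart in front of the work surface, level with it; the furniture and walls round the work are solid. World frame = base frame: x ahead of the robot, y to its left, z up, the work surface at z = 0. Lengths are in m, angles in rad, forces in N, time in s.
With the tool pointing down it reaches from about 0.325 to 0.9 m from the base axis. Payload 3.5 kg.
Tool frame: the origin (TCP) lies between the finger pads; the fingertips stand robot.tcp_to_tips ahead of it and the grasp point (between the pads) lies 8 mm behind it (robot.tcp_to_tips is the distance from the TCP to the fingertips, in m); z points along the fingers, y is the line along which they close (so a half turn about z gives the same grasp; the last joint's range is limited). The gripper opens to 85 mm and grips with 20 to 120 N. Pads are 22 mm wide; open, the fingers measure 114 mm over their backs; the gripper's body (76 mm by 85 mm) begins 54 mm behind the grasp point. The pads swing forward as they close: fully open they stand 13 mm farther back than shut.
Start: joints at [-1.241, 0.276, -0.026, 1.268, 0, 1.467], TCP at [0.262, -0.567, 0.242] pointing down, gripper open.
Joint ranges: [-3.12, 3.12], [-0.85, 1.88], [-1.08, 1.24], [-1.95, 2.15], [-1.57, 1.53], [-3.14, 3.14]. Speed limits (rad/s): [2.57, 2.57, 3.14, 3.14, 3.14, 3.14].

INTERFACE

Orientations are given as a unit quaternion [w, x, y, z].
In Python, from bench import robot, gripper_to, status, imaging, ticket gives the robot as it stands. Calls block until the motion is done:
- robot.move_to(position, orientation): joint-space move of the TCP to a pose.
- robot.move_linear(position, ori=None, vel=0.15, contact_N=None): straight line of the TCP; ori=None keeps the orientation; vel is the mean speed in m/s. With contact_N (N) it stops when the force on the tool has changed by that much, and returns True; else False.
- robot.move_joints(angles): joint-space move.
- gripper_to(opening, effort=None): opening from 0.0 (shut) to 1.0 (fully open); effort is the grip in N (None keeps the last); returns when the fingers have stopped.
- robot.hold(seconds).
- robot.inverse_kinematics(position, orientation): joint angles nearest the present ones, or None.
- status.read_state(): the state.
- imaging.read_camera(name): name is "scene" or "side" or "wrist"; returns the picture (400x640x3 uint8, red, green, blue); there is no depth.
- imaging.get_calibration(name): a dict with "intrinsics" (3x3 intrinsics, pixels), "cam_to_world" (4x4, takes a point from camera to world coordinates). Camera axes: x right, y down, z forward; pixel columns grow to the right and rows downward; lengths in m; the calibration is good to about 2 mm. The wrist camera is an equidistant fisheye: a pixel r from the principal point sees the ray r / f radians off the axis. A picture is of the moment at which its call begins: read the wrist's pose just before it. get_calibration takes no time and is no camera call; for the wrist camera it gives the pose at the moment of the call.
A pose or a line that the arm cannot do raises robot.IKError and nothing moves.
- ticket.close_job(): hands the job in; it is judged then, once.
The state is a dict: "t": time; "joint_positions": joint angles; "qvel": joint speeds; "effort": joint torques, N m; "tcp_pos": TCP position; "tcp_rot": TCP orientation; "contact_force": force on the tool from outside, world axes, zero at the start; "torque": the same for the moment, N m; "grip_width": opening from 0.0 (shut) to 1.0 (fully open); "grip_force": force on a finger pad.
Only numpy, scipy, OpenCV 4.12 (cv2) and the standard library are available. Lean on these libraries where they do the work, as an engineer would, in place of code of your own. Each camera call takes 0.05 s, during which the arm holds its last target. There are 200 camera calls.

TASK

Fill every slim steel tin on the front of the worktop with exactly one chocolate round from the dispenser and set it upright on the wooden tray. For each tin in turn, stand it on the dispenser's base and push it lengthways under the outlet until it sits square and flush in the corner of the two fences, only then draw the black knob fully out to its click so that a round drops in, and push the knob fully home again before you take the tin away. Finish with the knob home, no round lying about, and the timer, mug and bowl left where they stood.

Things in the scene. Friction and masses are not known exactly. Their poses are not given: they have to be found in the camera images.
- dispenser: chocolate dispenser, screwed down. Its origin lies on the worktop just where a tin's origin comes (4 mm higher, on the base plate) when the tin is flush in the fence corner with its length along the dispenser's x. Base plate: 4 mm thick, x -130 to +105, y -47 to +110 mm, open to -x and -y. Column behind: x +56 to +102, y 0 to +110, 68 mm high
- corner (a point): inner corner of the two fences, on top of the base plate: the back fence's face lies at the dispenser's x +50 mm, facing -x, from y -45 to +23; the side fence's face at y +23 mm, facing -y, from x -92 to +50. Both fences stand 8 mm above the plate (tops at z 12 mm). Tins are set down in front of the head and pushed in under it; a flush tin sticks out 48 mm in front of the head
- outlet (a point): centre of the outlet, about 36 mm square, in the underside of the head (dispenser x +28, y 0, z 50 mm). The head overhangs the corner from x +2 to +56 and y -28 to +112 mm; its underside is 50 mm, its top 69 mm above the worktop. A round drops about 45 mm into the tin
- magazine (a point): top centre of the steel magazine, an upright channel 37 mm square, slotted in front, on the head at the dispenser's x +28, y +40 mm; its top is at z 150 mm
- slide (a joint): slide of the dispenser, m: 0 = knob fully home (pushed to +y), 0.042 = drawn fully out (to -y). A spring plunger clicks at both ends: leaving an end takes up to about 8 N, past half way the slide runs on to the other end by itself. Home, its pocket takes one round from the magazine; drawn out, that round drops through the outlet; pushed home, the next falls into the pocket
- knob (a point): centre of the slide's black knob: a cylinder 28 mm in diameter, 26 mm long, axis along the dispenser's y, at the dispenser's x +28, z 58 mm, and y -63.5 mm when home (-105.5 drawn out). Free to be taken from above across its diameter (along the dispenser's x). A 12 mm stem joins it to the slide on its +y side
- tray: flat wooden tray, 290 (x) x 235 (y) x 8 mm, no rim, loose, to the left of the dispenser; origin at the centre of its underside
- tin_1: open slim steel tin without its lid, 100 (x) x 46 (y) x 38 mm high, walls and floor 2.5 mm, about 70 g, alike to the others and the same when turned half round; origin at the centre of its underside, x along its length, z up. At the start it stands empty on the front strip of the worktop. Absent in some starts
- tin_2: open slim steel tin without its lid, 100 (x) x 46 (y) x 38 mm high, walls and floor 2.5 mm, about 70 g, alike to the others and the same when turned half round; origin at the centre of its underside, x along its length, z up. At the start it stands empty on the front strip of the worktop. Absent in some starts
- tin_3: open slim steel tin without its lid, 100 (x) x 46 (y) x 38 mm high, walls and floor 2.5 mm, about 70 g, alike to the others and the same when turned half round; origin at the centre of its underside, x along its length, z up. At the start it stands empty on the front strip of the worktop. Absent in some starts
- round_1: dark chocolate round, disc 30 mm in diameter, 11 mm thick, 10 g, origin at the centre of its underside; number 1 from below in the dispenser's magazine at the start (underside 53 mm above the worktop); keeps its shape
- round_2: dark chocolate round, disc 30 mm in diameter, 11 mm thick, 10 g, origin at the centre of its underside; number 2 from below in the dispenser's magazine at the start (underside 64 mm above the worktop); keeps its shape
- round_3: dark chocolate round, disc 30 mm in diameter, 11 mm thick, 10 g, origin at the centre of its underside; number 3 from below in the dispenser's magazine at the start (underside 75 mm above the worktop); keeps its shape
- round_4: dark chocolate round, disc 30 mm in diameter, 11 mm thick, 10 g, origin at the centre of its underside; number 4 from below in the dispenser's magazine at the start (underside 86 mm above the worktop); keeps its shape
- round_5: dark chocolate round, disc 30 mm in diameter, 11 mm thick, 10 g, origin at the centre of its underside; number 5 from below in the dispenser's magazine at the start (underside 97 mm above the worktop); keeps its shape
- timer: bystander: red wind-up kitchen timer, 52 x 66 x 66 mm, behind the dispenser; leave alone; origin at the centre of its underside
- mug: bystander: white mug, 82 mm wide, 94 mm high, right of the waiting tins; leave alone; origin at the centre of its underside
- cream_bowl: bystander: small patterned bowl, 116 mm wide, 52 mm high, at the back; leave alone; origin at the centre of its underside

How it is judged:
On the way, in this order (a step that is already met when the one before it is completed fails the run):
1. a tin stands square and flush in the fence corner (within 3 mm of both fences), knob still home (((x of tin_1 in the frame of dispenser between -0.003 and 0.003 m and y of tin_1 in the frame of dispenser between -0.003 and 0.003 m and z of tin_1 in the frame of dispenser between 0.001 and 0.008 m and angle between the x axis of tin_1 and the x axis of dispenser, either way round below 0.04 rad) or (x of tin_2 in the frame of dispenser between -0.003 and 0.003 m and y of tin_2 in the frame of dispenser between -0.003 and 0.003 m and z of tin_2 in the frame of dispenser between 0.001 and 0.008 m and angle between the x axis of tin_2 and the x axis of dispenser, either way round below 0.04 rad) or (x of tin_3 in the frame of dispenser between -0.003 and 0.003 m and y of tin_3 in the frame of dispenser between -0.003 and 0.003 m and z of tin_3 in the frame of dispenser between 0.001 and 0.008 m and angle between the x axis of tin_3 and the x axis of dispenser, either way round below 0.04 rad)) and value of joint slide below 0.006 m), for 0.2 s.
2. with the tin flush there, the knob is drawn fully out to its outer click (((x of tin_1 in the frame of dispenser between -0.003 and 0.003 m and y of tin_1 in the frame of dispenser between -0.003 and 0.003 m and z of tin_1 in the frame of dispenser between 0.001 and 0.008 m and angle between the x axis of tin_1 and the x axis of dispenser, either way round below 0.04 rad) or (x of tin_2 in the frame of dispenser between -0.003 and 0.003 m and y of tin_2 in the frame of dispenser between -0.003 and 0.003 m and z of tin_2 in the frame of dispenser between 0.001 and 0.008 m and angle between the x axis of tin_2 and the x axis of dispenser, either way round below 0.04 rad) or (x of tin_3 in the frame of dispenser between -0.003 and 0.003 m and y of tin_3 in the frame of dispenser between -0.003 and 0.003 m and z of tin_3 in the frame of dispenser between 0.001 and 0.008 m and angle between the x axis of tin_3 and the x axis of dispenser, either way round below 0.04 rad)) and value of joint slide above 0.037 m), for 0.1 s.
3. the knob is fully home again, the tin still in the corner with a round in it (value of joint slide below 0.003 m and (((x of tin_1 in the frame of dispenser between -0.006 and 0.006 m and y of tin_1 in the frame of dispenser between -0.006 and 0.006 m and z of tin_1 in the frame of dispenser between 0.001 and 0.008 m and angle between the x axis of tin_1 and the x axis of dispenser, either way round below 0.08 rad) and ((x of round_1 in the frame of tin_1 between -0.048 and 0.048 m and y of round_1 in the frame of tin_1 between -0.022 and 0.022 m and z of round_1 in the frame of tin_1 between -0.003 and 0.03 m) or (x of round_2 in the frame of tin_1 between -0.048 and 0.048 m and y of round_2 in the frame of tin_1 between -0.022 and 0.022 m and z of round_2 in the frame of tin_1 between -0.003 and 0.03 m) or (x of round_3 in the frame of tin_1 between -0.048 and 0.048 m and y of round_3 in the frame of tin_1 between -0.022 and 0.022 m and z of round_3 in the frame of tin_1 between -0.003 and 0.03 m))) or ((x of tin_2 in the frame of dispenser between -0.006 and 0.006 m and y of tin_2 in the frame of dispenser between -0.006 and 0.006 m and z of tin_2 in the frame of dispenser between 0.001 and 0.008 m and angle between the x axis of tin_2 and the x axis of dispenser, either way round below 0.08 rad) and ((x of round_1 in the frame of tin_2 between -0.048 and 0.048 m and y of round_1 in the frame of tin_2 between -0.022 and 0.022 m and z of round_1 in the frame of tin_2 between -0.003 and 0.03 m) or (x of round_2 in the frame of tin_2 between -0.048 and 0.048 m and y of round_2 in the frame of tin_2 between -0.022 and 0.022 m and z of round_2 in the frame of tin_2 between -0.003 and 0.03 m) or (x of round_3 in the frame of tin_2 between -0.048 and 0.048 m and y of round_3 in the frame of tin_2 between -0.022 and 0.022 m and z of round_3 in the frame of tin_2 between -0.003 and 0.03 m))) or ((x of tin_3 in the frame of dispenser between -0.006 and 0.006 m and y of tin_3 in the frame of dispenser between -0.006 and 0.006 m and z of tin_3 in the frame of dispenser between 0.001 and 0.008 m and angle between the x axis of tin_3 and the x axis of dispenser, either way round below 0.08 rad) and ((x of round_1 in the frame of tin_3 between -0.048 and 0.048 m and y of round_1 in the frame of tin_3 between -0.022 and 0.022 m and z of round_1 in the frame of tin_3 between -0.003 and 0.03 m) or (x of round_2 in the frame of tin_3 between -0.048 and 0.048 m and y of round_2 in the frame of tin_3 between -0.022 and 0.022 m and z of round_2 in the frame of tin_3 between -0.003 and 0.03 m) or (x of round_3 in the frame of tin_3 between -0.048 and 0.048 m and y of round_3 in the frame of tin_3 between -0.022 and 0.022 m and z of round_3 in the frame of tin_3 between -0.003 and 0.03 m))))), for 0.2 s.
At the end, for the whole second after the job is handed in: Every tin present stands upright and at rest on the tray (its centre within 125 mm of the tray's centre along the tray's length and 100 mm across), with exactly one round in it; all other rounds are still in the dispenser's magazine; the knob is home within 3 mm (value of joint slide below 0.003 m and x of tin_1 in the frame of tray between -0.125 and 0.125 m and y of tin_1 in the frame of tray between -0.1 and 0.1 m and height (world z) of tin_1 between 0.004 and 0.014 m and angle between each of tin_1, tin_2, tin_3's own z axis and vertical below 0.06 rad and linear speed of each of tin_1, tin_2, tin_3 below 0.02 m/s and ((x of round_1 in the frame of tin_1 between -0.048 and 0.048 m and y of round_1 in the frame of tin_1 between -0.022 and 0.022 m and z of round_1 in the frame of tin_1 between -0.003 and 0.03 m) or (x of round_2 in the frame of tin_1 between -0.048 and 0.048 m and y of round_2 in the frame of tin_1 between -0.022 and 0.022 m and z of round_2 in the frame of tin_1 between -0.003 and 0.03 m) or (x of round_3 in the frame of tin_1 between -0.048 and 0.048 m and y of round_3 in the frame of tin_1 between -0.022 and 0.022 m and z of round_3 in the frame of tin_1 between -0.003 and 0.03 m)) and not ((x of round_1 in the frame of tin_1 between -0.048 and 0.048 m and y of round_1 in the frame of tin_1 between -0.022 and 0.022 m and z of round_1 in the frame of tin_1 between -0.003 and 0.03 m) and (x of round_2 in the frame of tin_1 between -0.048 and 0.048 m and y of round_2 in the frame of tin_1 between -0.022 and 0.022 m and z of round_2 in the frame of tin_1 between -0.003 and 0.03 m)) and not ((x of round_1 in the frame of tin_1 between -0.048 and 0.048 m and y of round_1 in the frame of tin_1 between -0.022 and 0.022 m and z of round_1 in the frame of tin_1 between -0.003 and 0.03 m) and (x of round_3 in the frame of tin_1 between -0.048 and 0.048 m and y of round_3 in the frame of tin_1 between -0.022 and 0.022 m and z of round_3 in the frame of tin_1 between -0.003 and 0.03 m)) and not ((x of round_2 in the frame of tin_1 between -0.048 and 0.048 m and y of round_2 in the frame of tin_1 between -0.022 and 0.022 m and z of round_2 in the frame of tin_1 between -0.003 and 0.03 m) and (x of round_3 in the frame of tin_1 between -0.048 and 0.048 m and y of round_3 in the frame of tin_1 between -0.022 and 0.022 m and z of round_3 in the frame of tin_1 between -0.003 and 0.03 m)) and x of tin_2 in the frame of tray between -0.125 and 0.125 m and y of tin_2 in the frame of tray between -0.1 and 0.1 m and height (world z) of tin_2 between 0.004 and 0.014 m and ((x of round_1 in the frame of tin_2 between -0.048 and 0.048 m and y of round_1 in the frame of tin_2 between -0.022 and 0.022 m and z of round_1 in the frame of tin_2 between -0.003 and 0.03 m) or (x of round_2 in the frame of tin_2 between -0.048 and 0.048 m and y of round_2 in the frame of tin_2 between -0.022 and 0.022 m and z of round_2 in the frame of tin_2 between -0.003 and 0.03 m) or (x of round_3 in the frame of tin_2 between -0.048 and 0.048 m and y of round_3 in the frame of tin_2 between -0.022 and 0.022 m and z of round_3 in the frame of tin_2 between -0.003 and 0.03 m)) and not ((x of round_1 in the frame of tin_2 between -0.048 and 0.048 m and y of round_1 in the frame of tin_2 between -0.022 and 0.022 m and z of round_1 in the frame of tin_2 between -0.003 and 0.03 m) and (x of round_2 in the frame of tin_2 between -0.048 and 0.048 m and y of round_2 in the frame of tin_2 between -0.022 and 0.022 m and z of round_2 in the frame of tin_2 between -0.003 and 0.03 m)) and not ((x of round_1 in the frame of tin_2 between -0.048 and 0.048 m and y of round_1 in the frame of tin_2 between -0.022 and 0.022 m and z of round_1 in the frame of tin_2 between -0.003 and 0.03 m) and (x of round_3 in the frame of tin_2 between -0.048 and 0.048 m and y of round_3 in the frame of tin_2 between -0.022 and 0.022 m and z of round_3 in the frame of tin_2 between -0.003 and 0.03 m)) and not ((x of round_2 in the frame of tin_2 between -0.048 and 0.048 m and y of round_2 in the frame of tin_2 between -0.022 and 0.022 m and z of round_2 in the frame of tin_2 between -0.003 and 0.03 m) and (x of round_3 in the frame of tin_2 between -0.048 and 0.048 m and y of round_3 in the frame of tin_2 between -0.022 and 0.022 m and z of round_3 in the frame of tin_2 between -0.003 and 0.03 m)) and x of tin_3 in the frame of tray between -0.125 and 0.125 m and y of tin_3 in the frame of tray between -0.1 and 0.1 m and height (world z) of tin_3 between 0.004 and 0.014 m and ((x of round_1 in the frame of tin_3 between -0.048 and 0.048 m and y of round_1 in the frame of tin_3 between -0.022 and 0.022 m and z of round_1 in the frame of tin_3 between -0.003 and 0.03 m) or (x of round_2 in the frame of tin_3 between -0.048 and 0.048 m and y of round_2 in the frame of tin_3 between -0.022 and 0.022 m and z of round_2 in the frame of tin_3 between -0.003 and 0.03 m) or (x of round_3 in the frame of tin_3 between -0.048 and 0.048 m and y of round_3 in the frame of tin_3 between -0.022 and 0.022 m and z of round_3 in the frame of tin_3 between -0.003 and 0.03 m)) and not ((x of round_1 in the frame of tin_3 between -0.048 and 0.048 m and y of round_1 in the frame of tin_3 between -0.022 and 0.022 m and z of round_1 in the frame of tin_3 between -0.003 and 0.03 m) and (x of round_2 in the frame of tin_3 between -0.048 and 0.048 m and y of round_2 in the frame of tin_3 between -0.022 and 0.022 m and z of round_2 in the frame of tin_3 between -0.003 and 0.03 m)) and not ((x of round_1 in the frame of tin_3 between -0.048 and 0.048 m and y of round_1 in the frame of tin_3 between -0.022 and 0.022 m and z of round_1 in the frame of tin_3 between -0.003 and 0.03 m) and (x of round_3 in the frame of tin_3 between -0.048 and 0.048 m and y of round_3 in the frame of tin_3 between -0.022 and 0.022 m and z of round_3 in the frame of tin_3 between -0.003 and 0.03 m)) and not ((x of round_2 in the frame of tin_3 between -0.048 and 0.048 m and y of round_2 in the frame of tin_3 between -0.022 and 0.022 m and z of round_2 in the frame of tin_3 between -0.003 and 0.03 m) and (x of round_3 in the frame of tin_3 between -0.048 and 0.048 m and y of round_3 in the frame of tin_3 between -0.022 and 0.022 m and z of round_3 in the frame of tin_3 between -0.003 and 0.03 m)) and ((x of round_1 in the frame of dispenser between 0 and 0.056 m and y of round_1 in the frame of dispenser between 0.02 and 0.064 m and z of round_1 in the frame of dispenser between 0.05 and 0.16 m) or (x of round_1 in the frame of tin_1 between -0.048 and 0.048 m and y of round_1 in the frame of tin_1 between -0.022 and 0.022 m and z of round_1 in the frame of tin_1 between -0.003 and 0.03 m) or (x of round_1 in the frame of tin_2 between -0.048 and 0.048 m and y of round_1 in the frame of tin_2 between -0.022 and 0.022 m and z of round_1 in the frame of tin_2 between -0.003 and 0.03 m) or (x of round_1 in the frame of tin_3 between -0.048 and 0.048 m and y of round_1 in the frame of tin_3 between -0.022 and 0.022 m and z of round_1 in the frame of tin_3 between -0.003 and 0.03 m)) and ((x of round_2 in the frame of dispenser between 0 and 0.056 m and y of round_2 in the frame of dispenser between 0.02 and 0.064 m and z of round_2 in the frame of dispenser between 0.05 and 0.16 m) or (x of round_2 in the frame of tin_1 between -0.048 and 0.048 m and y of round_2 in the frame of tin_1 between -0.022 and 0.022 m and z of round_2 in the frame of tin_1 between -0.003 and 0.03 m) or (x of round_2 in the frame of tin_2 between -0.048 and 0.048 m and y of round_2 in the frame of tin_2 between -0.022 and 0.022 m and z of round_2 in the frame of tin_2 between -0.003 and 0.03 m) or (x of round_2 in the frame of tin_3 between -0.048 and 0.048 m and y of round_2 in the frame of tin_3 between -0.022 and 0.022 m and z of round_2 in the frame of tin_3 between -0.003 and 0.03 m)) and ((x of round_3 in the frame of dispenser between 0 and 0.056 m and y of round_3 in the frame of dispenser between 0.02 and 0.064 m and z of round_3 in the frame of dispenser between 0.05 and 0.16 m) or (x of round_3 in the frame of tin_1 between -0.048 and 0.048 m and y of round_3 in the frame of tin_1 between -0.022 and 0.022 m and z of round_3 in the frame of tin_1 between -0.003 and 0.03 m) or (x of round_3 in the frame of tin_2 between -0.048 and 0.048 m and y of round_3 in the frame of tin_2 between -0.022 and 0.022 m and z of round_3 in the frame of tin_2 between -0.003 and 0.03 m) or (x of round_3 in the frame of tin_3 between -0.048 and 0.048 m and y of round_3 in the frame of tin_3 between -0.022 and 0.022 m and z of round_3 in the frame of tin_3 between -0.003 and 0.03 m)) and x of round_4 in the frame of dispenser between 0 and 0.056 m and y of round_4 in the frame of dispenser between 0.02 and 0.064 m and z of round_4 in the frame of dispenser between 0.05 and 0.16 m and x of round_5 in the frame of dispenser between 0 and 0.056 m and y of round_5 in the frame of dispenser between 0.02 and 0.064 m and z of round_5 in the frame of dispenser between 0.05 and 0.16 m); the robot touches nothing.
It fails at once if the knob is drawn past half way while no tin stands flush in the fence corner (within 6 mm of both fences and 0.1 rad) (value of joint slide above 0.024 m and not ((x of tin_1 in the frame of dispenser between -0.006 and 0.006 m and y of tin_1 in the frame of dispenser between -0.006 and 0.006 m and z of tin_1 in the frame of dispenser between 0.001 and 0.008 m and angle between the x axis of tin_1 and the x axis of dispenser, either way round below 0.1 rad) or (x of tin_2 in the frame of dispenser between -0.006 and 0.006 m and y of tin_2 in the frame of dispenser between -0.006 and 0.006 m and z of tin_2 in the frame of dispenser between 0.001 and 0.008 m and angle between the x axis of tin_2 and the x axis of dispenser, either way round below 0.1 rad) or (x of tin_3 in the frame of dispenser between -0.006 and 0.006 m and y of tin_3 in the frame of dispenser between -0.006 and 0.006 m and z of tin_3 in the frame of dispenser between 0.001 and 0.008 m and angle between the x axis of tin_3 and the x axis of dispenser, either way round below 0.1 rad))).
It fails at once if the timer, the mug or the bowl is moved more than 30 mm (distance of any of timer, mug, cream_bowl from where it was at the start of the episode above 0.03 m).
Of tin_1, tin_2, tin_3 only 2 to 3 are there at a start; the rules pass over those that are not, and their reading is None.
At some moment in a run one of tray may be knocked a few centimetres aside while the robot is not near it.
Once in a run the grip may slacken for a moment while it holds something.
It also fails if it takes over 210 s, if anything falls off the work surface, if the arm or the gripper's body presses on something with over 40 N, if the wrist force passes 120 N, or if a joint passes its speed limit or range.

## Working session

There is one attempt and no reset: what is moved stays moved. The work goes in short steps, each a Python script; the robot and the scene stay as the last script left them, time stands still between calls to the robot, and variables do not carry over. Pictures are saved under pics/ and viewed, at most 14 in all, crops included, and the job is handed in when it is done.

```bash
ls; mkdir -p pics; python3 - <<'E'
from bench import robot, gripper_to, status, imaging, ticket
import cv2, numpy as np
for n in ("scene","side"):
    im=imaging.read_camera(n); cv2.imwrite(f"pics/{n}0.png",im[:,:,::-1])
    c=imaging.get_calibration(n); print(n,np.round(c["intrinsics"],1).tolist(),np.round(c["cam_to_world"],3).tolist())
im=imaging.read_camera("wrist"); cv2.imwrite("pics/wrist0.png",im[:,:,::-1])
c=imaging.get_calibration("wrist"); print(np.round(c["intrinsics"],1).tolist(),np.round(c["cam_to_world"],3).tolist())
print(status.read_state(), robot.tcp_to_tips)
E
```

```text
pics
scene [[445.9, 0.0, 322.1], [0.0, 445.9, 199.1], [0.0, 0.0, 1.0]] [[-0.443, -0.59, 0.675, -0.444], [-0.896, 0.28, -0.344, 0.521], [0.014, -0.757, -0.653, 1.147], [0.0, 0.0, 0.0, 1.0]]
side [[466.4, 0.0, 324.1], [0.0, 466.4, 193.2], [0.0, 0.0, 1.0]] [[1.0, -0.004, 0.005, 0.604], [-0.006, -0.539, 0.842, -1.56], [-0.001, -0.842, -0.539, 1.084], [0.0, 0.0, 0.0, 1.0]]
[[309.7, 0.0, 315.4], [0.0, 309.7, 202.4], [0.0, 0.0, 1.0]] [[0.42, -0.876, -0.237, 0.322], [-0.908, -0.406, -0.108, -0.54], [-0.002, 0.26, -0.966, 0.374], [0.0, 0.0, 0.0, 1.0]]
{'t': 0.15, 'joint_positions': array([-1.24140186e+00,  2.76981683e-01, -2.75397042e-02,  1.26799776e+00,
        1.83546245e-05,  1.46737904e+00]), 'qvel': array([ 0.00014926, -0.00367056,  0.00248109,  0.0005352 ,  0.00096185,
       -0.00013712]), 'effort': array([ 4.21794339e-04, -4.46057439e+01,  2.95638818e+01,  1.04838199e-02,
       -9.39792790e-05, -5.27566726e-06]), 'tcp_pos': array([ 0.26193853, -0.56682564,  0.24141435]), 'tcp_rot': array([-8.56951206e-04,  9.76675128e-01,  2.14720636e-01, -8.80036581e-05]), 'contact_force': array([-0.57700281, -0.61226527, -0.21341837]), 'torque': array([-0.02820882, -0.00912168,  0.00670474]), 'grip_force': 0.0, 'grip_width': 1.0003947271952607} 0.011
```

View pics/scene0.png

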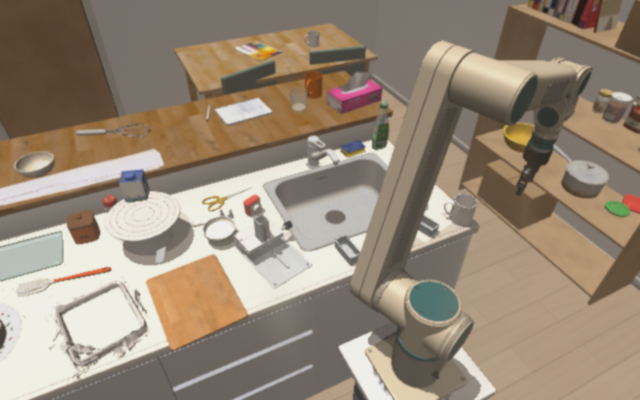

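View pics/side0.png

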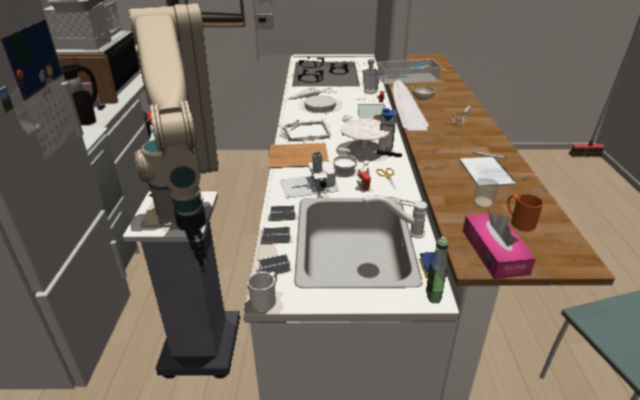

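Scene and side show three tins (side pixels ≈(283,212), (276,235), (274,265)), with the dispenser plate at side (310,186), the tray at (298,154) and the mug at (262,290). I'll move the wrist camera over them for close views.

```bash
cat > h.py <<'E'
from bench import robot, gripper_to, status, imaging, ticket
import cv2, numpy as np
from scipy.spatial.transform import Rotation as R
def ray(c,uv,fish):
    K=c["intrinsics"];d=(np.array(uv,float)-[K[0][2],K[1][2]])/K[0][0]
    if fish:
        r=np.hypot(*d); v=np.array([*(d/r*np.sin(r)),np.cos(r)]) if r>1e-9 else np.array([0,0,1.])
    else: v=np.array([*d,1.])
    T=np.array(c["cam_to_world"]); return T[:3,3],T[:3,:3]@v
def pt(c,uv,z=0,fish=True):
    o,v=ray(c,uv,fish); return (o+v*(z-o[2])/v[2])[:2]
def proj(c,P,fish=True):
    T=np.array(c["cam_to_world"]);K=c["intrinsics"];p=T[:3,:3].T@(np.array(P)-T[:3,3])
    if fish:
        n=np.hypot(p[0],p[1]);a=np.arctan2(n,p[2]);d=p[:2]/n*a
    else:d=p[:2]/p[2]
    return d*K[0][0]+[K[0][2],K[1][2]]
def down(yaw):  # tool pointing down, finger-closing axis (tool y) at angle yaw in world
    y=np.array([np.cos(yaw),np.sin(yaw),0]);z=np.array([0,0,-1.]);x=np.cross(y,z)
    q=R.from_matrix(np.stack([x,y,z],1)).as_quat(); return q[[3,0,1,2]]
def snap(name):
    c=imaging.get_calibration("wrist");im=imaging.read_camera("wrist")
    cv2.imwrite(f"pics/{name}.png",im[:,:,::-1]);np.savez(f"pics/{name}.npz",intrinsics=c["intrinsics"],cam_to_world=c["cam_to_world"]);return im,c
E
python3 - <<'E'
from h import *
cs=imaging.get_calibration("side")
for u in [(283,212),(276,235),(274,265),(262,290),(310,186),(298,154)]: print(u,pt(cs,u,0.02,False).round(3))
yw=0.46
s=status.read_state(); q=R.from_quat(np.array(s["tcp_rot"])[[1,2,3,0]]).as_matrix(); print(q.round(3))
for n,p in (("w1",[0.50,-0.30,0.36]),("w2",[0.50,0.02,0.30])):
    ok=False
    for yaw in (np.pi/2,-np.pi/2):
        j=robot.inverse_kinematics(p,down(yaw)); print(yaw,None if j is None else np.round(j,2))
        if j is not None and not ok: yy=yaw; ok=True
    robot.move_to(p,down(np.pi/2)); im,c=snap(n); print(np.round(c["cam_to_world"],3).tolist())
print(status.read_state()["t"])
E
```

```text
(283, 212) [ 0.449 -0.036]
(276, 235) [ 0.433 -0.185]
(274, 265) [ 0.44  -0.351]
(262, 290) [ 0.412 -0.47 ]
(310, 186) [0.553 0.16 ]
(298, 154) [0.489 0.456]
[[ 0.908  0.419 -0.001]
 [ 0.419 -0.908  0.002]
 [ 0.    -0.002 -1.   ]]
1.5707963267948966 [-0.65  0.17  0.08  1.48  0.   -0.65]
-1.5707963267948966 [-0.65  0.17  0.08  1.48  0.    2.49]
[[0.0, 0.965, 0.261, 0.434], [1.0, -0.0, 0.0, -0.3], [0.0, 0.261, -0.965, 0.493], [0.0, 0.0, 0.0, 1.0]]
1.5707963267948966 [-0.09  0.03 -0.2   1.35  0.   -0.09]
-1.5707963267948966 [-0.09  0.03 -0.2   1.35  0.    3.05]
[[0.0, 0.965, 0.262, 0.434], [1.0, -0.0, -0.0, 0.019], [-0.0, 0.262, -0.965, 0.433], [0.0, 0.0, 0.0, 1.0]]
3.3167
```

View pics/w1.png

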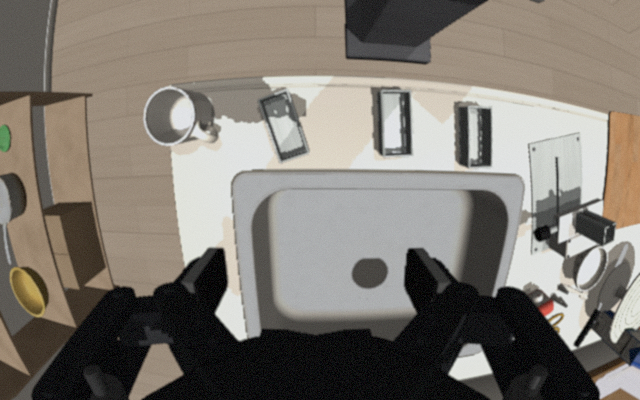

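View pics/w2.png

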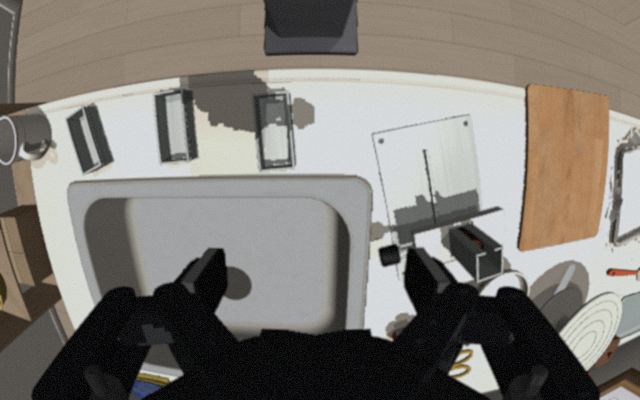

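w1/w2 show three tins (w2: (90,138), (177,127), (275,130)), the dispenser plate's front corners at (373,133) and (468,113), the knob at (389,256), the tray spanning (526,85)-(608,250). Next, a closer look at the dispenser.

```bash
python3 - <<'E'
from h import *
robot.move_to([0.57,0.15,0.29],down(np.pi/2)); im,c=snap("d1")
a=cv2.resize(im[60:330,170:530],None,fx=2.2,fy=2.2,interpolation=cv2.INTER_CUBIC); cv2.imwrite("pics/d1c.png",a[:,:,::-1])
E
```

```text
(no output)
```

View pics/d1c.png

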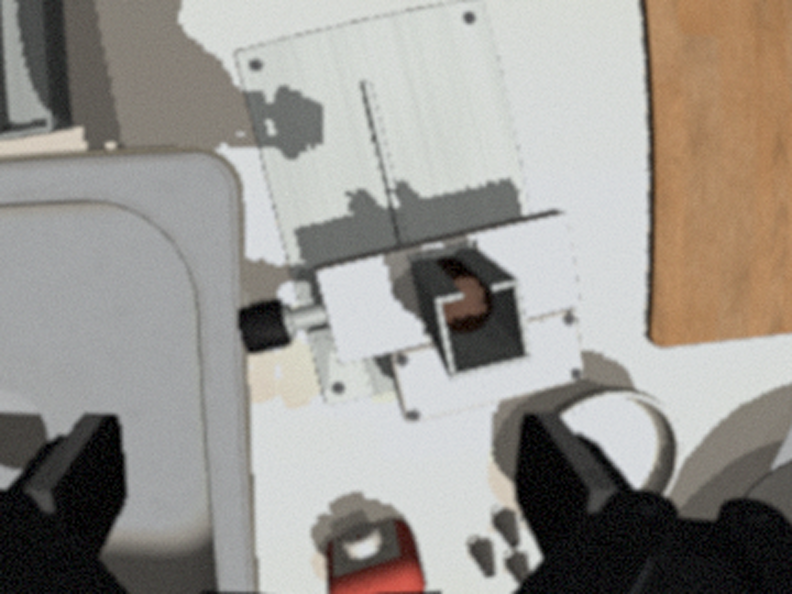

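d1 shows the dispenser clearly. The plate's front-left corner is at crop (236,50), the back-left at (325,402), the fence end at (363,82), the head's front edge runs (315,268)-(562,212) and the knob is at (265,327). Next, fit the poses.

```bash
cat >> h.py <<'E'
from scipy.optimize import least_squares
def fit(c,model,px,x0):
    """planar pose (x,y,yaw) of an object: model 3D points (m) vs pixels"""
    model=np.array(model);px=np.array(px,float)
    def f(p):
        C,S=np.cos(p[2]),np.sin(p[2])
        return np.concatenate([proj(c,[p[0]+C*m[0]-S*m[1],p[1]+S*m[0]+C*m[1],m[2]])-u for m,u in zip(model,px)])
    r=least_squares(f,x0); return r.x,r.fun.reshape(-1,2)
def load(n): return dict(np.load(f"pics/{n}.npz"))
TIN=[[-.05,-.023,.038],[-.05,.023,.038],[.05,.023,.038],[.05,-.023,.038]]
E
python3 - <<'E'
from h import *
c=load("d1"); g=lambda u:np.array(u)/2.2+[170,60]
m=[[-.130,-.047,.004],[.105,-.047,.004],[-.092,.0245,.012],[.002,-.028,.069],[.002,.112,.069],[.028,-.0635,.058]]
u=[g(p) for p in [(236,50),(325,402),(363,81),(316,268),(562,212),(265,327)]]
p,r=fit(c,m,u,[.58,.16,.2]); print("disp",p.round(4),r.round(1).tolist())
print("front-left plate corner px",((proj(c,[p[0]+np.cos(p[2])*-.13-np.sin(p[2])*.11,p[1]+np.sin(p[2])*-.13+np.cos(p[2])*.11,.004])-[170,60])*2.2).round())
w=load("w1")
for n,u,x in (("t3",[(260,100),(288,90),(308,153),(283,161)],[.44,-.35,.2]),("t2",[(379,89),(409,88),(411,155),(383,157)],[.43,-.18,0]),("t1",[(459,104),(490,107),(491,166),(463,166)],[.45,-.04,0])):
    q,r=fit(w,TIN,u,x); print(n,q.round(4),np.abs(r).max().round(1))
w=load("w2")
for n,u,x in (("t3",[(67,116),(92,105),(115,165),(90,173)],[.44,-.35,.2]),("t2",[(155,92),(190,90),(197,158),(162,163)],[.43,-.18,0]),("t1",[(254,94),(291,92),(296,167),(259,169)],[.45,-.04,0])):
    q,r=fit(w,TIN,u,x); print(n,q.round(4),np.abs(r).max().round(1))
tm=[[-.145,-.1175,.008],[-.145,.1175,.008],[.145,.1175,.008],[.145,-.1175,.008]]
q,r=fit(w,tm,[(526,85),(608,92),(604,236),(520,250)],[.5,.43,0]); print("tray",q.round(4),r.round(1).tolist())
im=cv2.imread("pics/w2.png")
a=cv2.resize(im[60:200,30:330],None,fx=2.6,fy=2.6,interpolation=cv2.INTER_CUBIC); cv2.imwrite("pics/w2c.png",a)
E
```

```text
disp [0.5672 0.1736 0.2386] [[-1.0, 0.0], [-0.1, 1.2], [0.5, -0.3], [-0.5, 0.6], [1.5, -0.1], [-0.3, -1.1]]
front-left plate corner px [483.  -4.]
t3 [ 0.4411 -0.3451  0.3201] 2.4
t2 [ 0.4335 -0.1805  0.074 ] 0.9
t1 [ 0.4465 -0.0424  0.0907] 3.9
t3 [ 0.4413 -0.3281  0.3438] 5.4
t2 [ 0.4342 -0.1707  0.0582] 3.1
t1 [ 0.4471 -0.0327  0.0487] 1.5
tray [0.4859 0.489  0.1087] [[0.7, -0.9], [0.5, 0.8], [-4.2, -3.0], [1.5, 2.4]]
```

View pics/w2c.png

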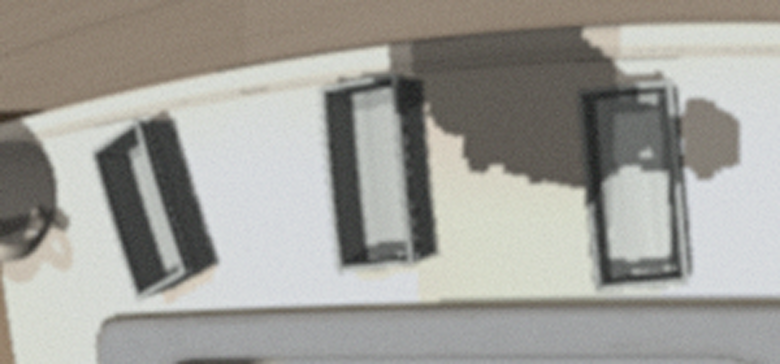

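w2c confirms the tins: t1's rim is at crop (582,92)-(690,275), t2's at (325,92)-(412,262), t3's at (97,150)-(215,262). Now pick up the tin nearest the dispenser.

```bash
cat >> h.py <<'E'
DISP=np.array([0.5672,0.1736,0.2386]); OFF=-0.036; GZ=0.023
def D(x,y,z): C,S=np.cos(DISP[2]),np.sin(DISP[2]); return np.array([DISP[0]+C*x-S*y,DISP[1]+S*x+C*y,z])
def inD(p): C,S=np.cos(DISP[2]),np.sin(DISP[2]); d=np.array(p)[:2]-DISP[:2]; return np.array([C*d[0]+S*d[1],-S*d[0]+C*d[1]])
def st(msg=""):
    s=status.read_state(); p=s["tcp_pos"]; print(msg,"t %.1f"%s["t"],"tcp",np.round(p,4),"D",inD(p).round(4),"F",np.round(s["contact_force"],1),"w %.3f gf %.1f"%(s["grip_width"],s["grip_force"])); return s
def pick(x,y,yaw,base=0.0,op=0.85,top=0.14,eff=50):
    g=np.array([x+np.cos(yaw)*OFF,y+np.sin(yaw)*OFF]); q=down(yaw+np.pi/2)
    gripper_to(op); robot.move_to([*g,top],q)
    print("hit",robot.move_linear([*g,base+GZ],vel=0.1,contact_N=8))
    gripper_to(0.3,eff); st("gripped")
def load_tin():
    q=down(DISP[2]+np.pi/2)
    p=status.read_state()["tcp_pos"]; robot.move_linear([p[0],p[1],0.08])
    robot.move_to(D(-.066+OFF,-.004,0.08),q); st("over")
    print("down",robot.move_linear(D(-.066+OFF,-.004,0.004+GZ-.001),vel=0.05,contact_N=5)); 
    z=st()["tcp_pos"][2]
    z=max(z,0.004+GZ-.002)
    print("x",robot.move_linear(D(OFF+.012,-.004,z),vel=0.04,contact_N=7)); X=inD(st()["tcp_pos"])[0]
    print("y",robot.move_linear(D(X,.010,z),vel=0.02,contact_N=7)); st()
E
python3 - <<'E'
from h import *
pick(.447,-.034,.05); load_tin(); im,c=snap("l1")
E
```

```text
hit False
gripped t 7.1 tcp [ 0.4119 -0.036   0.0237] D [-0.2005 -0.167 ] F [-0.6  0.   5.6] w 0.532 gf 52.1
over t 8.4 tcp [0.4676 0.1449 0.0788] D [-0.1035 -0.0044] F [ 0.4 -0.4 -0.6] w 0.525 gf 51.5
down True
 t 9.4 tcp [0.4684 0.1455 0.0278] D [-0.1027 -0.0039] F [-1.1 -0.4  4.4] w 0.530 gf 58.5
x True
 t 9.7 tcp [0.4684 0.1455 0.0278] D [-0.1027 -0.0039] F [-0.8 -0.1  3.4] w 0.523 gf 58.5
y True
 t 10.1 tcp [0.4677 0.1491 0.028 ] D [-0.1025 -0.0003] F [-1.  -1.3  3.2] w 0.529 gf 58.4
```

View pics/l1.png

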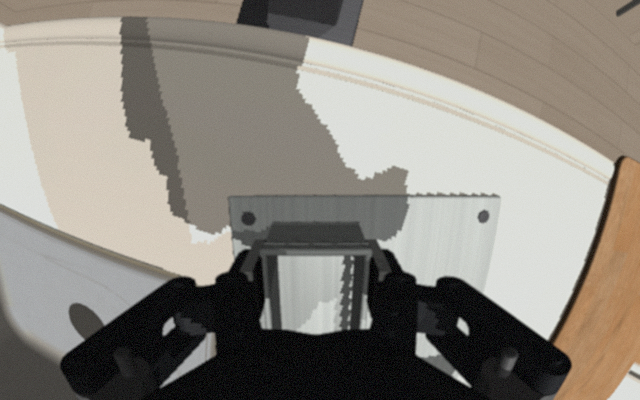

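l1 shows the tin gripped on the plate in front of the head, square to the plate's front edge (row 196). The x push triggered early because of friction, so I'll lift slightly and push again.

```bash
cat >> h.py <<'E'
def push_in(z=0.0285):
    p=inD(status.read_state()["tcp_pos"]); robot.move_linear(D(p[0],-.003,z),vel=.03)
    robot.move_linear(D(OFF-.012,-.003,z),vel=.06); st("pre")
    print("x",robot.move_linear(D(OFF+.012,-.003,z),vel=0.02,contact_N=10)); X=inD(st()["tcp_pos"])[0]
    print("y",robot.move_linear(D(X,.010,z),vel=0.015,contact_N=8)); st()
E
python3 - <<'E'
from h import *
push_in(); im,c=snap("l2")
E
```

```text
pre t 11.5 tcp [0.521  0.1593 0.0284] D [-0.0483 -0.003 ] F [0.  0.9 0.2] w 0.529 gf 57.9
x True
 t 12.2 tcp [0.5326 0.1621 0.0283] D [-0.0364 -0.003 ] F [-1.8 -0.3  4.8] w 0.526 gf 58.6
y True
 t 12.8 tcp [0.5318 0.1649 0.0286] D [-0.0364 -0.0001] F [-0.4 -1.1  4.9] w 0.524 gf 58.5
```

View pics/l2.png

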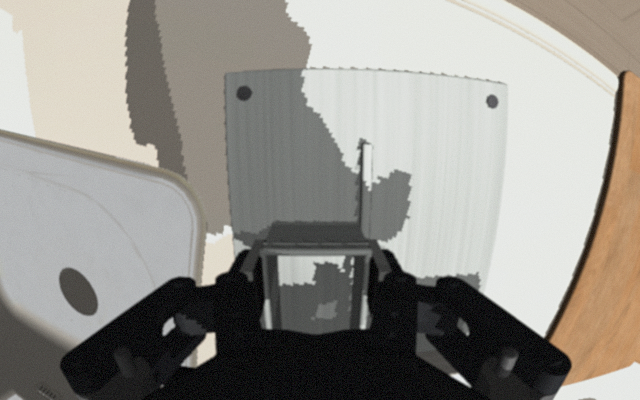

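l2 shows the tin under the head, contact at the predicted flush position (D −36.4, −0.1), its front rim parallel to the plate edge. Now release and check.

```bash
cat >> h.py <<'E'
def release_corner():
    p=inD(status.read_state()["tcp_pos"]); gripper_to(0.75)
    z=status.read_state()["tcp_pos"][2]
    robot.move_linear(D(p[0],p[1],z+.025),vel=.06); robot.move_linear(D(-.10,0,.20),vel=.2)
def look(name):
    robot.move_to(D(-.03,-.03,.26),down(DISP[2]+np.pi/2)); im,c=snap(name)
    a=im.copy()
    b=[proj(c,D(*q)) for q in [(-.05,-.023,.042),(-.05,.023,.042),(.002,.023,.042),(.002,-.023,.042)]]
    x0=int(min(q[0] for q in b))-50;y0=int(min(q[1] for q in b))-40
    f=4; a=cv2.resize(a[y0:y0+140,x0:x0+180],None,fx=f,fy=f,interpolation=cv2.INTER_CUBIC)
    for q in b: cv2.drawMarker(a,tuple(int(v) for v in (np.array(q)-[x0,y0])*f+1.5),(255,0,0),cv2.MARKER_CROSS,14,1)
    cv2.imwrite(f"pics/{name}c.png",a[:,:,::-1])
E
python3 - <<'E'
from h import *
release_corner(); look("k1"); st()
E
```

```text
t 15.2 tcp [0.5442 0.1372 0.258 ] D [-0.031  -0.0299] F [-0.4 -0.3 -0.8] w 0.750 gf 0.0
```

View pics/k1c.png

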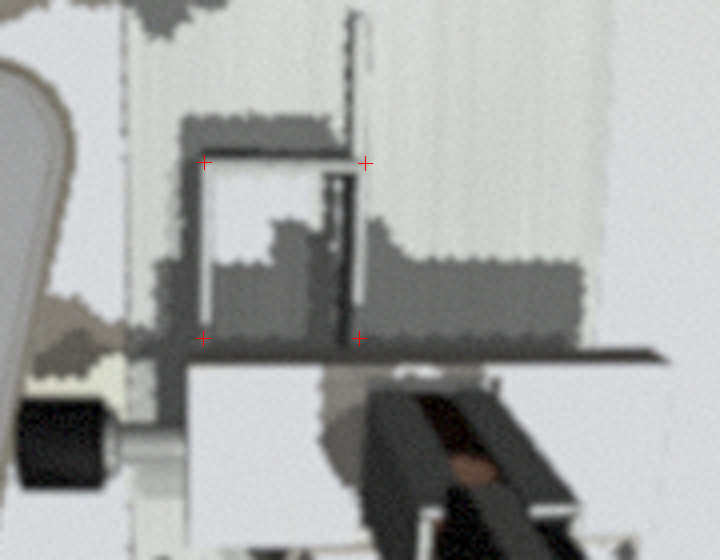

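k1c shows the tin's rim lying on the predicted flush outline (crosses at (204,162), (365,163)), touching the fence, knob home. Now work the knob.

```bash
cat >> h.py <<'E'
KX,KY,KZ=.028,-.0635,.050
def knob(eff=70):
    q=down(DISP[2]-np.pi); q=down(DISP[2]+np.pi)
    gripper_to(0.85); robot.move_to(D(KX,KY,.16),q)
    print("hit",robot.move_linear(D(KX,KY,KZ),vel=.1,contact_N=10)); gripper_to(0.1,eff); s=st("knob grip")
    p=inD(s["tcp_pos"])
    print("out",robot.move_linear(D(KX,p[1]-.0435,KZ),vel=.05,contact_N=30)); robot.hold(.4); st("out")
def knob_home():
    print("in",robot.move_linear(D(KX,KY+.0015,KZ),vel=.05,contact_N=30)); robot.hold(.3); st("in")
def knob_leave():
    gripper_to(0.85); st("rel"); robot.move_linear(D(KX,KY,.17),vel=.15)
E
python3 - <<'E'
from h import *
knob(); imaging_c=imaging.read_camera("side"); cv2.imwrite("pics/s_out.png",imaging_c[:,:,::-1]); im,c=snap("ko")
E
```

```text
hit False
knob grip t 18.6 tcp [0.6097 0.1186 0.0506] D [ 0.0283 -0.0635] F [-1.1  0.2  4.5] w 0.305 gf 68.6
out True
out t 19.5 tcp [0.6121 0.1091 0.0507] D [ 0.0283 -0.0733] F [-0.1 -1.3  5.1] w 0.305 gf 68.9
```

View pics/ko.png

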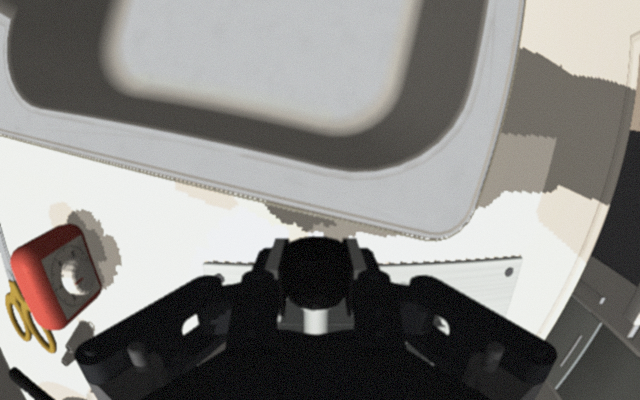

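ko shows the knob (315,265) firmly held, drawn about 10 mm. Continuing more slowly with a higher stop threshold.

```bash
python3 - <<'E'
from h import *
for y in (-.078,-.085,-.107):
    print(robot.move_linear(D(KX,y,KZ),vel=.02,contact_N=45)); st(str(y))
robot.hold(.4); st()
E
```

```text
False
-0.078 t 20.0 tcp [0.6122 0.1086 0.0506] D [ 0.0284 -0.0738] F [-2.5 10.5  7.2] w 0.306 gf 69.2
False
-0.085 t 20.5 tcp [0.6132 0.1044 0.0506] D [ 0.0284 -0.0781] F [-3.1 16.3  8.9] w 0.304 gf 69.2
False
-0.107 t 21.8 tcp [0.6196 0.0782 0.0507] D [ 0.0284 -0.1051] F [-1.3  4.3  7.6] w 0.308 gf 69.1
 t 22.1 tcp [0.6197 0.0782 0.0506] D [ 0.0285 -0.1051] F [-1.5  4.6  7.7] w 0.307 gf 69.1
```

```bash
python3 - <<'E'
from h import *
print(robot.move_linear(D(KX,-.110,KZ),vel=.02,contact_N=35)); st("more"); robot.hold(.3)
for y in (-.095,-.080,-.0635,-.060,-.057):
    print(robot.move_linear(D(KX,y,KZ),vel=.03,contact_N=45)); st(str(y))
robot.hold(.3); st(); knob_leave(); look("k2")
E
```

```text
False
more t 22.4 tcp [0.6197 0.0779 0.0506] D [ 0.0284 -0.1054] F [-1.6 12.   8. ] w 0.305 gf 69.2
False
-0.095 t 23.4 tcp [0.6189 0.0814 0.0507] D [ 0.0284 -0.1018] F [  2.3 -16.4   3.4] w 0.306 gf 68.8
False
-0.08 t 24.1 tcp [0.6159 0.0934 0.0507] D [ 0.0284 -0.0895] F [  3.6 -22.9   4.8] w 0.309 gf 68.8
False
-0.0635 t 24.8 tcp [0.6098 0.1185 0.0506] D [ 0.0284 -0.0636] F [-1.1 -0.1  6.5] w 0.307 gf 69.2
False
-0.06 t 25.0 tcp [0.6096 0.119  0.0506] D [ 0.0283 -0.0631] F [-1.  -8.6  6. ] w 0.308 gf 69.1
False
-0.057 t 25.3 tcp [0.6097 0.1192 0.0507] D [ 0.0284 -0.0629] F [  1.6 -14.9   6.1] w 0.303 gf 69.1
 t 25.6 tcp [0.6097 0.1192 0.0507] D [ 0.0285 -0.063 ] F [  2.2 -14.3   5.9] w 0.305 gf 69.1
rel t 26.1 tcp [0.6075 0.1252 0.0497] D [ 0.0277 -0.0565] F [-0.7 -0.4 -0.7] w 0.847 gf 0.0
```

View pics/k2c.png

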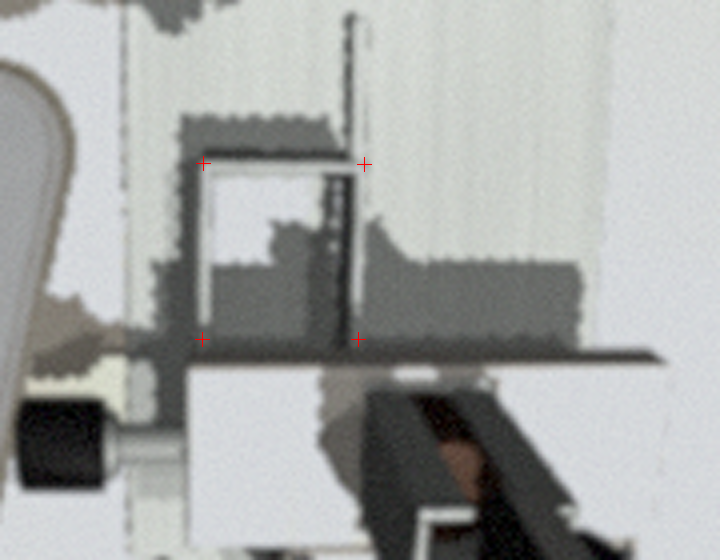

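k2c shows the knob home, the tin still flush, and the chocolate stack one lower. Locate the tray next, then take the tin out.

```bash
cat >> h.py <<'E'
def tray(name="tr"):
    robot.move_to([.58,.46,.33],down(np.pi/2)); im,c=snap(name)
    hsv=cv2.cvtColor(im,cv2.COLOR_RGB2HSV); m=cv2.inRange(hsv,(5,80,60),(22,255,255))
    m=cv2.morphologyEx(m,cv2.MORPH_CLOSE,np.ones((15,15)))
    P=[]
    cs=cv2.findContours(m,cv2.RETR_EXTERNAL,cv2.CHAIN_APPROX_NONE)[0]
    k=min(cs,key=lambda q:-cv2.contourArea(q))
    P=np.array([pt(c,u[0],.008) for u in k],np.float32)
    (cx,cy),(w,h),a=cv2.minAreaRect(P); a=np.radians(a)
    if w<h: a+=np.pi/2
    a=(a+np.pi/2)%np.pi-np.pi/2
    print("tray",round(cx,4),round(cy,4),round(a,3),"size",round(w,3),round(h,3)); return np.array([cx,cy,a])
def take_out():
    q=down(DISP[2]+np.pi/2); gripper_to(.75); robot.move_to(D(-.09,0,.13),q); robot.move_linear(D(OFF,0,.07),vel=.1)
    print("hit",robot.move_linear(D(OFF,0,.0275),vel=.05,contact_N=8)); gripper_to(.3,50); st("grip")
    robot.move_linear(D(OFF-.003,-.001,.0285),vel=.02); robot.move_linear(D(-.10,-.003,.0295),vel=.08); st("outside")
def place(T,off):
    C,S=np.cos(T[2]),np.sin(T[2]); x,y=T[0]-S*off,T[1]+C*off
    g=np.array([x+C*OFF,y+S*OFF]); q=down(T[2]+np.pi/2)
    p=status.read_state()["tcp_pos"]; robot.move_linear([p[0],p[1],.055],vel=.08)
    robot.move_linear([*g,.055],q,vel=.15); st("above")
    print("down",robot.move_linear([*g,.008+GZ-.001],vel=.04,contact_N=5)); st()
    gripper_to(.66); robot.move_linear([*g,.10],vel=.1)
E
python3 - <<'E'
from h import *
T=tray("tr1"); np.save("T.npy",T); st()
E
```

```text
tray 0.4874 0.4836 0.078 size 0.289 0.235
 t 29.8 tcp [0.5803 0.4585 0.3298] D [0.0801 0.2738] F [ 0.4 -0.  -0. ] w 0.853 gf 0.0
```

View pics/tr1.png

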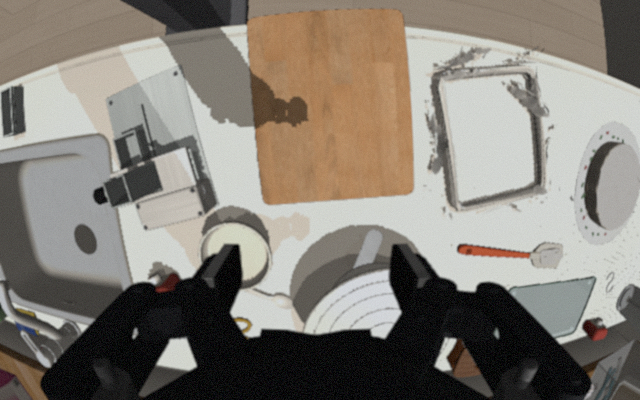

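tr1 shows the tray clear: corners (248,17), (404,10), (413,195), (265,203), and the fitted size matches. Take out tin 1 and place it.

```bash
python3 - <<'E'
from h import *
T=np.load("T.npy"); take_out(); snap("in1"); place(T,.072); st(); T2=tray("tr2")
E
```

```text
hit False
grip t 33.8 tcp [0.5328 0.1649 0.0282] D [-0.0355 -0.0003] F [-1.3 -0.8  3.3] w 0.530 gf 52.8
outside t 35.0 tcp [0.4716 0.1472 0.0298] D [-0.0991 -0.0031] F [ 0.1 -0.5  0.2] w 0.526 gf 52.4
above t 38.4 tcp [0.446 0.552 0.055] D [-0.0283  0.3964] F [-0.6  0.8 -0.7] w 0.528 gf 52.4
down True
 t 38.9 tcp [0.4457 0.5523 0.0322] D [-0.0286  0.3967] F [0.2 0.9 3.5] w 0.527 gf 53.0
 t 40.0 tcp [0.4455 0.5522 0.0994] D [-0.0288  0.3966] F [-0.1  0.3 -0.9] w 0.662 gf 0.0
tray 0.4874 0.4838 0.077 size 0.289 0.234
```

View pics/tr2.png

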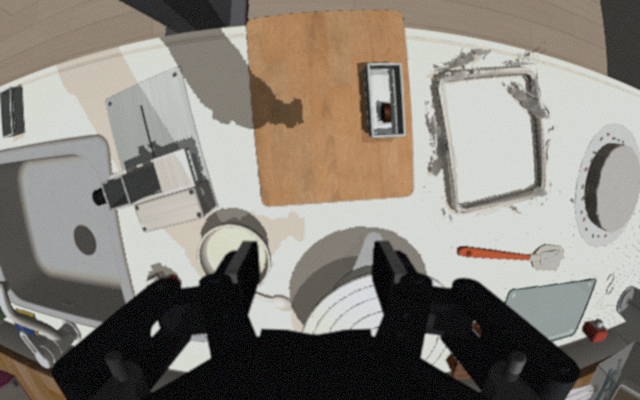

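tr2 shows tin 1 upright on the tray around (384,100), with one dark round in it at (385,110). On to tin 2, checking flushness numerically against the k1 image.

```bash
cat >> h.py <<'E'
def flush_shift(name):
    robot.move_to(D(-.03,-.03,.26),down(DISP[2]+np.pi/2)); im,c=snap(name)
    ref=cv2.cvtColor(cv2.imread("pics/k1.png"),cv2.COLOR_BGR2GRAY); g=cv2.cvtColor(im,cv2.COLOR_RGB2GRAY)
    b=np.array([proj(c,D(*q)) for q in [(-.05,-.023,.042),(-.05,.023,.042),(-.005,.023,.042),(-.005,-.023,.042)]])
    x0,y0=(b.min(0)-4).astype(int);x1,y1=(b.max(0)+4).astype(int)
    f=8; up=lambda a:cv2.resize(a,None,fx=f,fy=f,interpolation=cv2.INTER_CUBIC)
    r=cv2.matchTemplate(up(g[y0-8:y1+8,x0-8:x1+8]),up(ref[y0:y1,x0:x1]),cv2.TM_CCOEFF_NORMED)
    _,v,_,l=cv2.minMaxLoc(r); mm=46/np.linalg.norm(b[1]-b[0])
    print("flush: match %.3f shift Dx %.1f Dy %.1f mm"%(v,(l[1]/f-8)*mm,(l[0]/f-8)*mm))
def knob_cycle():
    q=down(DISP[2]+np.pi); gripper_to(0.85); robot.move_to(D(KX,KY,.16),q)
    print("hit",robot.move_linear(D(KX,KY,KZ),vel=.1,contact_N=10)); gripper_to(0.1,70); st("knob grip")
    for y in (-.078,-.085,-.107,-.110): robot.move_linear(D(KX,y,KZ),vel=.03,contact_N=45)
    robot.hold(.3); st("out")
    for y in (-.095,-.080,-.0635,-.057): robot.move_linear(D(KX,y,KZ),vel=.03,contact_N=45)
    robot.hold(.3); st("home"); knob_leave()
E
python3 - <<'E'
from h import *
w=load("w2"); g=lambda L:[np.array(u)/2.6+[30,60] for u in L]
for n,L,x in (("t2",[(325,92),(393,78),(412,262),(342,268)],[.43,-.18,0]),("t3",[(97,152),(135,122),(187,268),(140,295)],[.44,-.35,.2])):
    q,r=fit(w,TIN,g(L),x); print(n,q.round(4),np.abs(r).max().round(1))
    if n=="t2": t2=q
pick((t2[0]+.4335)/2,(t2[1]-.1805)/2,(t2[2]+.074)/2)
robot.move_linear([*status.read_state()["tcp_pos"][:2],.08])
q=down(DISP[2]+np.pi/2); robot.move_to(D(-.066+OFF,-.003,.08),q)
print("down",robot.move_linear(D(-.066+OFF,-.003,.0265),vel=.05,contact_N=5)); st()
push_in(); release_corner(); flush_shift("k3"); st()
E
```

```text
t2 [ 0.4358 -0.1781  0.0631] 1.8
t3 [ 0.4408 -0.3455  0.3448] 1.8
hit False
gripped t 45.6 tcp [ 0.3994 -0.1822  0.0237] D [-0.2471 -0.3061] F [-0.4 -0.1  5.6] w 0.533 gf 52.2
down True
 t 48.4 tcp [0.4681 0.1465 0.0278] D [-0.1027 -0.0029] F [-0.7 -0.1  4.3] w 0.529 gf 52.2
pre t 49.7 tcp [0.5208 0.1593 0.0283] D [-0.0485 -0.003 ] F [ 0.5  0.6 -0.2] w 0.526 gf 51.6
x True
 t 50.5 tcp [0.5334 0.1623 0.0281] D [-0.0355 -0.0029] F [-2.1 -0.7  4.4] w 0.528 gf 52.3
y True
 t 50.9 tcp [0.5327 0.1651 0.0283] D [-0.0355 -0.0002] F [-1.  -1.4  3.5] w 0.527 gf 52.2
flush: match 0.991 shift Dx 0.1 Dy 0.1 mm
 t 53.3 tcp [0.5442 0.1372 0.258 ] D [-0.0309 -0.0299] F [-0.8  0.6  0.6] w 0.750 gf 0.0
```

Flush to 0.1 mm. Run the knob cycle, check, take the tin out and place it.

```bash
python3 - <<'E'
from h import *
knob_cycle(); flush_shift("k4"); T=tray("tr3"); np.save("T.npy",T); st()
E
```

```text
hit False
knob grip t 56.7 tcp [0.6098 0.1186 0.0507] D [ 0.0284 -0.0635] F [-0.8 -0.9  4.6] w 0.311 gf 68.6
out t 59.2 tcp [0.6198 0.0775 0.0506] D [ 0.0284 -0.1058] F [-3.2 10.9  6.2] w 0.307 gf 69.3
home t 61.8 tcp [0.6097 0.1186 0.0508] D [ 0.0283 -0.0635] F [  1.2 -15.9   4.8] w 0.305 gf 69.0
rel t 62.3 tcp [0.6077 0.1252 0.0498] D [ 0.0279 -0.0566] F [ 1.1 -0.8  0.9] w 0.848 gf 0.0
flush: match 0.991 shift Dx 0.3 Dy -0.1 mm
tray 0.4875 0.4835 0.079 size 0.289 0.235
 t 66.1 tcp [0.5804 0.4585 0.3298] D [0.0801 0.2737] F [ 0.2 -0.8 -0.4] w 0.851 gf 0.0
```

```bash
python3 - <<'E'
from h import *
T=np.load("T.npy"); take_out(); place(T,0.0); st("placed"); tray("tr4")
pick(.441,-.3455,.335,op=.75)
robot.move_linear([*status.read_state()["tcp_pos"][:2],.08])
q=down(DISP[2]+np.pi/2); robot.move_to(D(-.066+OFF,-.003,.08),q)
print("down",robot.move_linear(D(-.066+OFF,-.003,.0265),vel=.05,contact_N=5)); st()
push_in(); release_corner(); flush_shift("k5"); st()
E
```

```text
hit False
grip t 70.0 tcp [0.5327 0.165  0.0282] D [-0.0355 -0.0002] F [-0.7 -1.4  4. ] w 0.527 gf 52.9
outside t 71.2 tcp [0.4716 0.1472 0.0298] D [-0.0991 -0.0031] F [ 0.3  0.6 -1. ] w 0.527 gf 52.5
above t 74.1 tcp [0.4516 0.4801 0.055 ] D [-0.0399  0.3251] F [ 1.   0.1 -0.7] w 0.530 gf 52.6
down True
 t 74.6 tcp [0.4514 0.4804 0.0322] D [-0.04    0.3255] F [0.2 0.3 4.4] w 0.530 gf 53.2
placed t 75.7 tcp [0.4512 0.4803 0.0995] D [-0.0403  0.3255] F [ 0.1 -0.1 -0.5] w 0.659 gf 0.0
tray 0.4873 0.4841 0.079 size 0.289 0.235
hit False
gripped t 81.7 tcp [ 0.4078 -0.3582  0.0241] D [-0.2806 -0.4791] F [ 0.7 -0.8  5.1] w 0.532 gf 52.3
down True
 t 85.0 tcp [0.4681 0.1465 0.0281] D [-0.1027 -0.0029] F [-1.  -0.4  4.6] w 0.532 gf 52.3
pre t 86.3 tcp [0.521  0.1593 0.0285] D [-0.0482 -0.003 ] F [ 0.  -0.1  0.9] w 0.526 gf 51.8
x True
 t 87.1 tcp [0.5337 0.1623 0.0282] D [-0.0352 -0.0031] F [-1.4 -0.2  4.4] w 0.530 gf 52.2
y True
 t 87.6 tcp [0.533  0.1648 0.0283] D [-0.0353 -0.0004] F [-0.7 -0.5  2.9] w 0.531 gf 52.1
flush: match 0.990 shift Dx -0.3 Dy -0.3 mm
 t 90.0 tcp [0.5442 0.1372 0.258 ] D [-0.0309 -0.0299] F [-0.   0.1 -0.1] w 0.750 gf 0.0
```

```bash
python3 - <<'E'
from h import *
knob_cycle(); flush_shift("k6"); T=tray("tr5"); np.save("T.npy",T); st()
if abs(T[1]-.484)<.06:
    take_out(); place(T,-.072); st("placed"); tray("tr6"); st()
    im=cv2.imread("pics/tr6.png"); a=cv2.resize(im[0:230,60:440],None,fx=2.1,fy=2.1,interpolation=cv2.INTER_CUBIC); cv2.imwrite("pics/fin.png",a)
E
```

```text
hit False
knob grip t 93.4 tcp [0.6097 0.1185 0.0507] D [ 0.0282 -0.0636] F [-1.7 -0.6  4. ] w 0.305 gf 68.5
out t 95.8 tcp [0.6197 0.0776 0.0506] D [ 0.0284 -0.1057] F [-3.4 10.7  6.7] w 0.306 gf 68.9
home t 98.5 tcp [0.6096 0.1187 0.0507] D [ 0.0283 -0.0634] F [  1.1 -15.6   4.1] w 0.306 gf 68.7
rel t 99.0 tcp [0.6077 0.1253 0.0498] D [ 0.0279 -0.0565] F [0.4 0.2 0.1] w 0.849 gf 0.0
flush: match 0.986 shift Dx 0.1 Dy -0.6 mm
tray 0.4874 0.4837 0.079 size 0.289 0.235
 t 102.8 tcp [0.5804 0.4585 0.3298] D [0.0801 0.2737] F [ 0.6  0.1 -0.3] w 0.844 gf 0.0
hit False
grip t 106.7 tcp [0.5329 0.1648 0.0282] D [-0.0354 -0.0004] F [-1.2 -1.3  3.1] w 0.531 gf 51.9
outside t 107.9 tcp [0.4716 0.1472 0.0298] D [-0.0991 -0.0031] F [ 0.   0.3 -0.5] w 0.527 gf 51.5
above t 110.3 tcp [0.4572 0.4084 0.0549] D [-0.0514  0.2541] F [ 0.8  0.3 -0.1] w 0.525 gf 51.8
down True
 t 110.8 tcp [0.4569 0.4087 0.0323] D [-0.0516  0.2546] F [-0.7 -0.7  4.4] w 0.524 gf 52.4
placed t 111.9 tcp [0.4568 0.4088 0.0995] D [-0.0517  0.2546] F [-0.4 -0.1 -0. ] w 0.662 gf 0.0
tray 0.4874 0.4837 0.078 size 0.289 0.234
 t 113.0 tcp [0.5788 0.4594 0.3272] D [0.0788 0.275 ] F [ 0.7  0.1 -0.7] w 0.657 gf 0.0
```

View pics/fin.png

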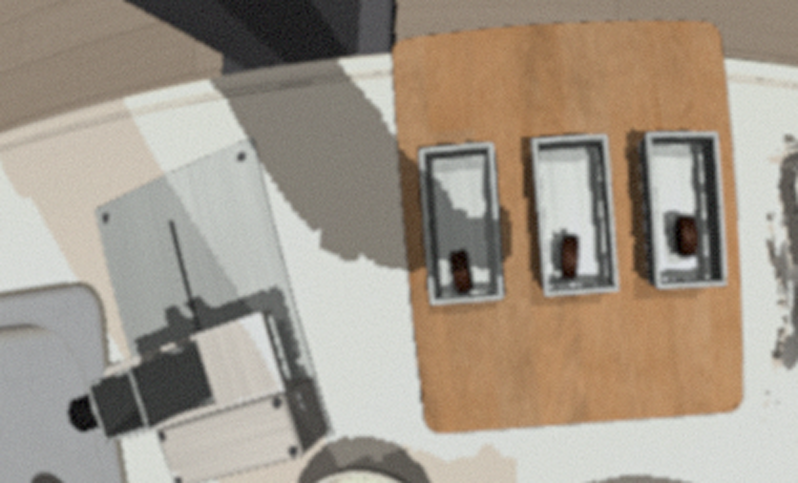

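fin.png shows the three tins upright on the tray at (462,222), (575,215) and (685,210), each with one dark round. The knob is home at (82,413) and the base plate is clear. Handing in.

```bash
python3 -c "
from h import *
print(ticket.close_job())"
```

```text
the job is handed in; nothing more can be done
None
```

I handed the job in at about 113 s of the 210 s allowed: all three tins stand upright on the tray with one chocolate round each, the knob is home, I saw no stray rounds, and the timer, mug and bowl were not touched; the hand-in returned no verdict.

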